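Free the drop-bottle holder for the next eye drops

ROBOT

A 6-joint arm with a two-finger parallel gripper is mounted at the origin on a cart in front of the work surface, level with it; the furniture and walls round the work are solid. World frame = base frame: x ahead of the robot, y to its left, z up, the work surface at z = 0. Lengths are in m, angles in degrees, forces in N, time in s.
With the tool pointing down it reaches from about 0.375 to 0.9 m from the base axis. Payload 3.1 kg.
Tool frame: the origin (TCP) lies at the very end of the fingers, on their centre line; the grasp point (between the pads) lies 19 mm behind it; z points along the fingers, y is the line along which they close (so a half turn about z gives the same grasp; the last joint's range is limited). The gripper opens to 87 mm and grips with 3 to 60 N. Pads are 19 mm wide; open, the fingers measure 117 mm over their backs; the gripper's body (75 mm by 190 mm) begins 51 mm behind the grasp point.
Start: joints at [-87.347, 30.224, 82.088, -0, 67.689, -10.227], TCP at [0.139, -0.609, 0.223] pointing down, gripper open.
Joint ranges: [-176.69, 176.69], [-43.24, 126.21], [12.49, 139.97], [-82, 262], [0, 151.66], [-163.58, 163.58]. Speed limits (degrees/s): [159.86, 159.86, 180, 180, 180, 180].

INTERFACE

Orientations are given as a 3x3 rotation matrix whose columns are the frame's x, y, z axes.
In Python, from rig import * gives the robot as it stands.
- The arm moves only by the tool jog_arm, never from a script. Its arguments are lists of equal length, an entry for each row: "delta_pos": the shift along the world's x, y, z in cm, a list of three; "turn": the turn about the world's z in degrees; "grip": the closure, from 0 (fully open) to 1 (shut). In form: {"delta_pos": [[x, y, z], ...], "turn": [turn, ...], "grip": [grip, ...]}. A call has 1 to 12 rows; each row is the pose to reach, as a shift and turn from the pose commanded when the call began; what a row does not reach only later rows make up. A row lasts 1/8 s, in which the tool goes at most 62.5 mm and 10.7 degrees, less where a joint would pass 70% of its speed; a pose out of reach is approached as far as the arm can. A call with a gripper value outside its range is refused whole. The fingers move at their own pace and stop on an object; the grip force is fixed at half the most. Time passes only in rows, so rows that repeat a pose let the fingers close. It gives the time, the measured TCP pose, the force, the opening and the grip force at its end, in the units of the state.
- read_state(): the state, without advancing time (a new reading comes with each control period).
- capture(name): name is "scene" or "side" or "wrist"; returns a dict with "color" (420x560x3 uint8, blue, green, red), "fovy" (degrees; the focal length in pixels is half the picture's height over the tangent of half this angle, whatever the lens; pixels are square), "cx", "cy" (the principal point, pixels), "camera_from_world" (4x4, takes a point from world to camera coordinates). Camera axes: x right, y up, looking along -z (the intrinsics and any distortion apply to the point x, -y, -z); pixel columns grow to the right and rows downward; lengths in m; the calibration is good to about 2 mm. A picture is of the moment at which its call begins. There is no depth.
- hand_in(): hands the job in; it is judged then, once.
The state is a dict: "time_s": time; "joint_positions": joint angles; "qvel": joint speeds; "tau": joint torques, N m; "position": TCP position; "tcp_rot": TCP orientation; "force": force on the tool from outside, world axes, zero at the start; "moment": the same for the moment, N m; "opening": opening from 0.0 (shut) to 1.0 (fully open); "grasp_force": force on a finger pad.
Only numpy, scipy, OpenCV 4.12 (cv2) and the standard library are available. Lean on these libraries where they do the work, as an engineer would, in place of code of your own. Each camera call takes 0.05 s, during which the arm holds its last target. There are 200 camera calls.

TASK

The blue-capped eye drops must stand ready in the small round holder, but the red-capped drops are still in it. Move the red-capped bottle out of the way into the square steel tray, then put the blue-capped bottle in the holder. Both bottles must end up standing upright, and neither may be tipped over on the way.

Things in the scene. Friction and masses are not known exactly. Their poses are not given: they have to be found in the camera images.
- red_bottle (a point): The red-capped drop bottle, which stands in the holder at the start: white cylindrical body 25 mm across and 41 mm high, red nozzle cap about 16 mm across above it, 62 mm high in all, 0.02 kg. The point is its centre, 31 mm above its underside; its z axis points up to the cap. It is to be held round the white body.
- blue_bottle (a point): The blue-capped drop bottle, standing on the desk at the start: white cylindrical body 27 mm across and 45 mm high, blue nozzle cap 16 mm across above it, 68 mm high in all, 0.02 kg. The point is its centre, 34 mm above its underside; z points up to the cap. Hold it round the white body. A larger all-white bottle, 85 mm high, and a rubber stamp, 58 mm high, stand at least 100 mm away.
- holder_seat (a point): The bottle holder, fixed to the desk: a low round socket, blue collar and floor, on a white foot 72 mm across. Its open round well is 50 mm wide; the collar's rim (58 mm across outside) stands 7 mm above the well's floor and 11 mm above the desk. The point is the centre of the well's floor, 4 mm above the desk; z points up.
- tray_floor (a point): The square, shallow bright steel tray with a darker rolled rim, fixed to the desk: 130 x 130 mm outside, inside 122 x 122 mm, its floor 4 mm above the desk and its rim about 10 mm above the desk. It is empty. The point is the centre of its floor; x and y run along its sides, z points up.
Not all that is in view belongs to the job. What is shaped like the part that bears blue_bottle but turquoise is not meant.

How it is judged:
By the outcome, as a careful person would: the job done as asked, in the order asked, and still so for the second after the job is handed in, with the robot touching nothing.
It also fails if it takes over 56 s, if anything falls off the work surface, if the arm or the gripper's body presses on something with over 40 N, if the wrist force passes 120 N, or if a joint passes its speed limit or range.

## Working session

There is one attempt and no reset: what is moved stays moved. The work goes in short steps, Python scripts to look and compute and a tool call to move; the robot and the scene stay as the last step left them, time stands still between calls to the robot, and variables do not carry over. Pictures are saved under pics/ and viewed, at most 10 in all, crops included, and the job is handed in when it is done.

Besides the shell and the picture viewer there is one more tool, called after "Emit:" in YAML: its name, and indented under it one key for each argument. jog_arm: Moves the arm, as the interface text tells. Its arguments: {"type":"object","properties":{"delta_pos":{"type":"array"},"turn":{"type":"array"},"grip":{"type":"array"}},"required":["delta_pos","turn","grip"]}

```bash
mkdir -p pics; ls
python3 - <<'E'
from rig import *
import cv2,numpy as np,pickle
for n in ["scene","side"]:
    c=capture(n); pickle.dump(c,open(f"pics/{n}0.pkl","wb")); cv2.imwrite(f"pics/{n}0.png",c["color"])
    print(n,{k:(np.round(v,4).tolist() if k!='color' else 0) for k,v in c.items()})
s=read_state();print(s["position"],s["tcp_rot"],s["opening"],s["time_s"])
E
```

```text
pics
scene {'color': 0, 'fovy': 55.7191, 'cx': 284.0899, 'cy': 203.544, 'camera_from_world': [[0.5004, -0.8656, -0.0161, -0.2936], [0.4168, 0.2246, 0.8808, -0.2585], [-0.7589, -0.4475, 0.4732, -0.7684], [0.0, 0.0, 0.0, 1.0]]}
side {'color': 0, 'fovy': 43.9979, 'cx': 273.598, 'cy': 210.743, 'camera_from_world': [[-0.9217, -0.3872, 0.0234, 0.4628], [0.2251, -0.4849, 0.8451, -0.1898], [-0.3159, 0.7842, 0.5341, -1.0765], [0.0, 0.0, 0.0, 1.0]]}
[ 0.13931397 -0.60860987  0.22167678] [[ 9.74839370e-01  2.22908476e-01 -1.14082558e-04]
 [ 2.22908278e-01 -9.74837517e-01  1.92732009e-03]
 [ 3.18404027e-04 -1.90425745e-03 -9.99998136e-01]] 1.0004925925854056 0.1
```

View pics/scene0.png

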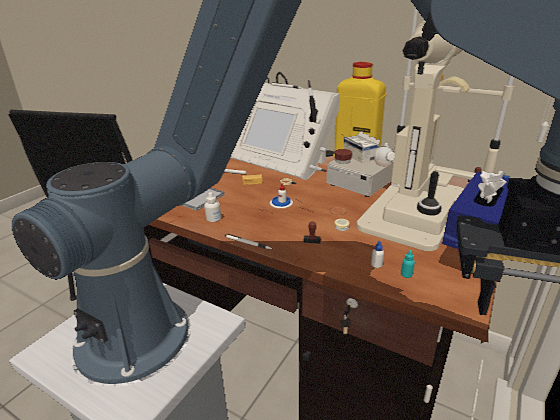

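View pics/side0.png

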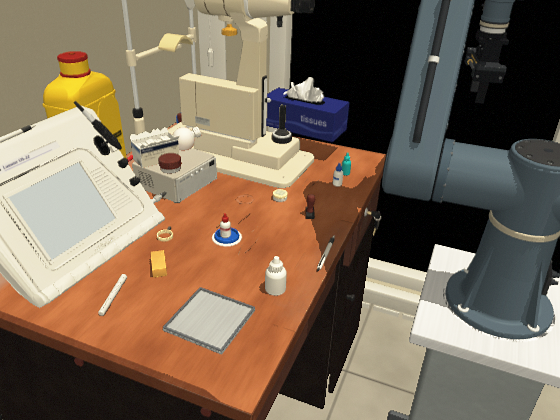

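The scene view shows the blue bottle near (378,255), the turquoise decoy at (408,264) and the holder with the red bottle at (281,200). The side view shows the holder at (227,237), the blue bottle at (338,177) and the tray at about (209,318).

```bash
cat > h.py <<'E'
import numpy as np,cv2,pickle
def ray(c,u,v):
    f=c["color"].shape[0]/2/np.tan(np.radians(c["fovy"]/2)); M=np.array(c["camera_from_world"])
    R,t=M[:3,:3],M[:3,3]; d=R.T@np.array([(u-c["cx"])/f,-(v-c["cy"])/f,-1]); return -R.T@t,d
def plane(c,u,v,z):
    o,d=ray(c,u,v); return o+d*(z-o[2])/d[2]
def proj(c,p):
    f=c["color"].shape[0]/2/np.tan(np.radians(c["fovy"]/2)); M=np.array(c["camera_from_world"])
    q=M[:3,:3]@np.array(p)+M[:3,3]; return c["cx"]+f*q[0]/-q[2],c["cy"]-f*q[1]/-q[2]
def cross(c1,p1,c2,p2):
    o1,d1=ray(c1,*p1);o2,d2=ray(c2,*p2)
    s=np.linalg.lstsq(np.c_[d1,-d2],o2-o1,rcond=None)[0]; a=o1+d1*s[0];b=o2+d2*s[1]
    return (a+b)/2,np.linalg.norm(a-b)
def blob(c,box,lo,hi,hull=False):
    x0,y0,x1,y1=box; h=cv2.cvtColor(c["color"][y0:y1,x0:x1],cv2.COLOR_BGR2HSV)
    m=cv2.inRange(h,np.array(lo),np.array(hi))
    n,l,st,ce=cv2.connectedComponentsWithStats(m); i=1+np.argmax(st[1:,4])
    return ce[i]+[x0,y0],st[i]+[x0,y0,0,0,0],(l==i)
E
python3 - <<'E'
from h import *
a=pickle.load(open("pics/scene0.pkl","rb"));b=pickle.load(open("pics/side0.pkl","rb"))
B=([100,120,60],[130,255,255])
R=([0,170,100],[5,255,255])
for nm,ba,bb,r in [("bluecap",(368,235,390,262),(328,155,344,185),B),("redcap",(270,175,295,198),(215,205,240,225),R),("collar",(262,185,300,215),(205,220,250,255),B)]:
    ca,sa,_=blob(a,ba,*r);cb,sb,_=blob(b,bb,*r)
    print(nm,ca.round(1),sa,cb.round(1),sb,cross(a,ca,b,cb))
# tray: corners in side
g=b["color"][270:365,150:270];h=cv2.cvtColor(g,cv2.COLOR_BGR2HSV)
m=cv2.inRange(h,(0,0,40),(180,75,255));n,l,st,ce=cv2.connectedComponentsWithStats(m);i=1+np.argmax(st[1:,4])
k=(l==i).astype(np.uint8);cn=max(cv2.findContours(k,0,2)[0],key=cv2.contourArea)
q=cv2.approxPolyDP(cv2.convexHull(cn),6,True)[:,0]+[150,270]
P=np.array([plane(b,*p,.009) for p in q]);print(q.tolist(),P.round(4).tolist(),P.mean(0),st[i])
z=[cv2.resize(a["color"][165:285,260:430],None,fx=4,fy=4,interpolation=2),cv2.resize(b["color"][150:355,155:360],None,fx=2.9,fy=2.9,interpolation=2)]
cv2.imwrite("pics/z1.png",z[0]);cv2.imwrite("pics/z2.png",z[1])
E
```

```text
bluecap [378.3 246.7] [375 241   7  10  44] [338.8 167.7] [336 164   6   7  26] (array([ 0.44715698, -0.3372279 ,  0.05375635]), np.float64(0.0012400431046676406))
redcap [281.6 186.9] [280 184   4   6  17] [224.6 218. ] [222 213   6   9  38] (array([0.61770984, 0.0254184 , 0.05365693]), np.float64(0.0013819820024761741))
collar [279.9 201.6] [272 196  18  10  94] [227.1 236.6] [215 228  24  16 209] (array([0.61068504, 0.02857843, 0.00453392]), np.float64(0.00104764792045176))
[[200, 287], [254, 307], [221, 353], [163, 330]] [[0.5765, 0.2193, 0.009], [0.449, 0.2279, 0.009], [0.4532, 0.3607, 0.009], [0.5787, 0.3549, 0.009]] [0.5143083  0.29069023 0.009     ] [  13   17   92   67 3473]
```

View pics/z1.png

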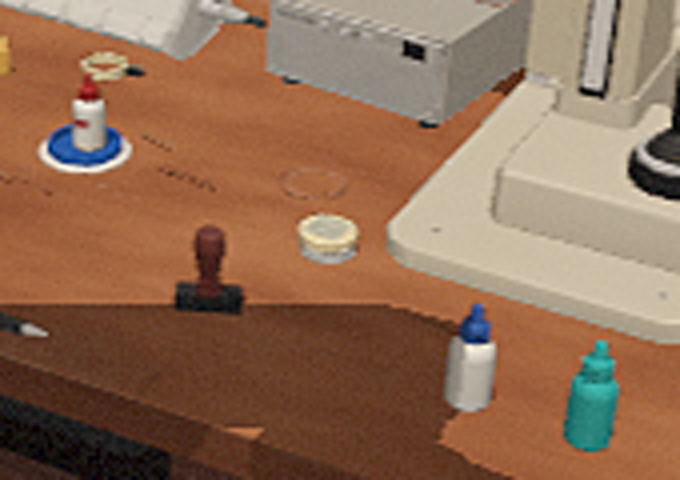

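View pics/z2.png

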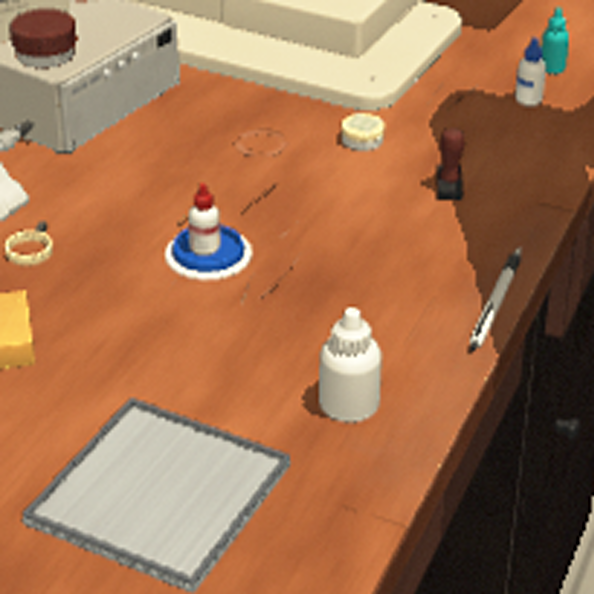

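The close-ups show the red bottle slightly off-centre in the holder well. The stamp is at about (312,232) in the scene view, and the turquoise bottle is about 30 px right of the blue one. In the side view the white bottle stands between the tray and the desk's front edge.

Run:
```python
from h import *
a=pickle.load(open("pics/scene0.pkl","rb"));b=pickle.load(open("pics/side0.pkl","rb"))
A=lambda x,y,z=0:plane(a,260+x/4,165+y/4,z)[:2].round(3)
S=lambda x,y,z=0:plane(b,155+x/2.9,150+y/2.9,z)[:2].round(3)
print("slitbase corner",A(392,235,.02),S(370,108,0),S(455,20,.02));print("stamp",A(210,305),S(449,192))
print("turq",A(590,443),S(555,68));print("blue base",A(469,402),S(529,98))
print("white",S(350,410),plane(a,213,217,0)[:2]);print("grey box",A(430,122),A(270,70),S(65,150))
print("joystick top",cross(a,(434,172),b,(282,107)))
print("pot",A(328,255),"monitor corner",plane(b,162,215,0)[:2],plane(b,45,303,0)[:2])
# foot ellipse
for c,(x0,y0,x1,y1) in ((a,(265,190,298,213)),(b,(207,222,247,250))):
    h=cv2.cvtColor(c["color"][y0:y1,x0:x1],cv2.COLOR_BGR2HSV)
    m=cv2.inRange(h,np.array((0,0,150)),np.array((180,60,255)))|cv2.inRange(h,np.array((100,120,60)),np.array((130,255,255)))
    cn=max(cv2.findContours(m,0,1)[0],key=cv2.contourArea)
    p=np.array([plane(c,*(q+[x0,y0]),.003)[:2] for q in cn[:,0]])
    print(len(p),p.min(0),p.max(0),(p.min(0)+p.max(0))/2)
```

```text
slitbase corner [ 0.575 -0.241] [ 0.583 -0.257] [ 0.559 -0.435]
stamp [ 0.465 -0.157] [ 0.463 -0.147]
turq [ 0.442 -0.413] [ 0.442 -0.414]
blue base [ 0.446 -0.34 ] [ 0.448 -0.342]
white [0.431 0.157] [0.44004918 0.15765341]
grey box [ 0.787 -0.194] [ 0.816 -0.04 ] [ 0.808 -0.066]
joystick top (array([ 0.64924702, -0.40137215,  0.17732241]), np.float64(0.0023272541006482054))
pot [ 0.561 -0.201] monitor corner [0.80852601 0.00640543] [0.84011921 0.38060326]
78 [ 0.57499036 -0.00882333] [0.69106257 0.07433615] [0.63302646 0.03275641]
80 [ 0.57811878 -0.01075636] [0.64816768 0.06350243] [0.61314323 0.02637303]
```

Emit:
jog_arm:
  delta_pos:
    - [5, 7, 0]
    - [9, 12.5, 0]
    - [13, 18, 0]
    - [17, 23, 0]
    - [21, 28, 0]
    - [25, 33.5, 0]
    - [29, 39, 0]
    - [33, 44.5, 0]
    - [37, 50, 0]
    - [41, 55.5, 0]
    - [45, 61, -2]
    - [47.4, 63.5, -5]
  turn: [0, 0, 0, 0, 0, 0, 0, 0, 0, 0, 0, 0]
  grip: [0, 0, 0, 0, 0, 0, 0, 0, 0, 0, 0, 0]

```text
time_s: 1.6
position: [0.5856, -0.0094, 0.1913]
tcp_rot: [[0.975, 0.224, 0.003], [0.224, -0.975, -0.001], [0.003, 0.001, -1.0]]
force: [0.0, -1.3, 0.6]
opening: 0.997
grasp_force: 0.0
```

Emit:
jog_arm:
  delta_pos:
    - [0, 0, 0]
    - [0, 0, 0]
    - [0, 0, 0]
    - [0, 0, 0]
  turn: [0, 0, 0, 0]
  grip: [0, 0, 0, 0]

```text
time_s: 2.1
position: [0.5835, -0.0126, 0.1915]
tcp_rot: [[0.975, 0.221, 0.001], [0.221, -0.975, -0.0], [0.001, 0.0, -1.0]]
force: [-0.2, -0.1, 0.3]
opening: 0.998
grasp_force: 0.0
```

Run:
```python
from rig import *
from h import *
c=capture("wrist");pickle.dump(c,open("pics/w1.pkl","wb"));cv2.imwrite("pics/w1.png",c["color"])
s=read_state();print(s["position"],s["tcp_rot"],s["joint_positions"],s["time_s"])
for p in [(.6165,.0245,.045),(.6165,.0245,.055),(.613,.026,.011)]:print(proj(c,p))
```

```text
[ 0.58356219 -0.01247157  0.19142959] [[ 9.75256685e-01  2.21074127e-01  7.92784573e-04]
 [ 2.21074376e-01 -9.75256922e-01 -2.39723741e-04]
 [ 7.20171925e-04  4.09056535e-04 -9.99999657e-01]] [-1.21848302e+01  2.91690541e+01  9.00402582e+01 -4.39965671e-03
  6.07433888e+01  6.50451794e+01] 2.15
(np.float64(249.80228058492938), np.float64(154.29866344034394))
(np.float64(248.81811341699415), np.float64(155.84233236613392))
(np.float64(250.66748813262083), np.float64(152.6792258307717))
```

View pics/w1.png

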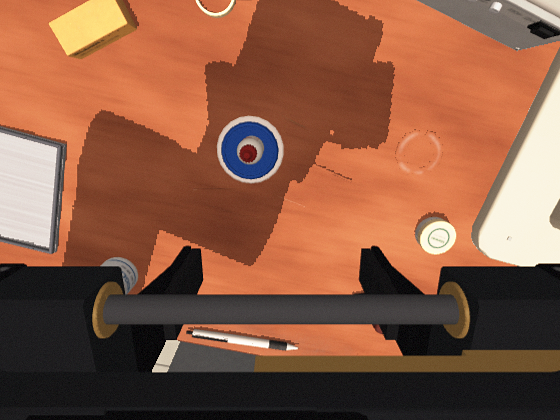

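The wrist view shows the holder centred at about (250,149), with the red cap at about (248,153).

Run:
```python
from h import *
c=pickle.load(open("pics/w1.pkl","rb"))
hs=cv2.cvtColor(c["color"][105:195,205:295],cv2.COLOR_BGR2HSV)
bl=cv2.inRange(hs,(100,120,40),(130,255,255));wh=cv2.inRange(hs,(0,0,90),(180,70,255))
for m,z,n in((bl,.011,"collar"),(bl|wh,.003,"foot")):
    cn=max(cv2.findContours(m,0,1)[0],key=cv2.contourArea);e=cv2.fitEllipse(cn);print(n,e,plane(c,e[0][0]+205,e[0][1]+105,z))
rd=cv2.inRange(hs,(0,120,40),(8,255,255))|cv2.inRange(hs,(172,120,40),(180,255,255))
rd[:, :30]=0;rd[:,60:]=0;rd[:30]=0;rd[65:]=0
M=cv2.moments(rd,True);p=(M["m10"]/M["m00"]+205,M["m01"]/M["m00"]+105);print(p,M["m00"],[plane(c,*p,z)[:2] for z in(.052,.058)])
w=cv2.inRange(hs,(0,0,60),(180,90,255));w[:, :28]=0;w[:,65:]=0;w[:25]=0;w[68:]=0
w|=rd;cn=max(cv2.findContours(w,0,1)[0],key=cv2.contourArea);(x,y),r=cv2.minEnclosingCircle(cn);print("body",x+205,y+105,r,plane(c,x+205,y+105,.04))
```

```text
collar ((44.56521987915039, 45.01158905029297), (54.771419525146484, 56.30298614501953), 141.35150146484375) [0.61545658 0.02765374 0.011     ]
foot ((44.709110260009766, 44.042537689208984), (64.74335479736328, 66.52838897705078), 144.57003784179688) [0.6153363  0.02821096 0.003     ]
(247.84322033898306, 153.1271186440678) 236.0 [array([0.61825679, 0.0260387 ]), array([0.61918798, 0.02563684])]
body 250.08695602416992 149.73913192749023 14.591253280639648 [0.62001752 0.0253724  0.04      ]
```

Emit:
jog_arm:
  delta_pos:
    - [1.8, 2, -2]
    - [3.45, 3.8, -5]
    - [3.45, 3.8, -8]
    - [3.45, 3.8, -10]
    - [3.45, 3.8, -10]
    - [3.45, 3.8, -10]
  turn: [0, 0, 0, 0, 0, 0]
  grip: [0, 0, 0, 0, 0, 0]

```text
time_s: 2.9
position: [0.619, 0.0262, 0.0918]
tcp_rot: [[0.975, 0.222, 0.002], [0.222, -0.975, -0.0], [0.002, 0.001, -1.0]]
force: [-0.0, -0.2, 0.8]
opening: 0.992
grasp_force: 0.0
```

Emit:
jog_arm:
  delta_pos:
    - [0, 0, -2]
    - [0, 0, -4]
    - [0, 0, -6]
    - [0, 0, -7.4]
    - [0, 0, -7.4]
    - [0, 0, -7.4]
  turn: [0, 0, 0, 0, 0, 0]
  grip: [0, 0, 0, 0, 0, 0]

```text
time_s: 3.65
position: [0.6188, 0.0266, 0.0172]
tcp_rot: [[0.975, 0.223, 0.001], [0.223, -0.975, -0.0], [0.001, 0.0, -1.0]]
force: [-0.0, -0.0, 0.5]
opening: 0.999
grasp_force: 0.0
```

Emit:
jog_arm:
  delta_pos:
    - [0, 0, 0]
    - [0, 0, 0]
    - [0, 0, 0]
    - [0, 0, 0]
    - [0, 0, 0]
    - [0, 0, 0]
    - [0, 0, 0]
    - [0, 0, 0]
    - [0, 0, 0]
    - [0, 0, 0]
  turn: [0, 0, 0, 0, 0, 0, 0, 0, 0, 0]
  grip: [0.3, 0.4, 0.5, 0.6, 0.65, 0.7, 0.75, 0.8, 0.85, 0.85]

```text
time_s: 4.9
position: [0.6183, 0.0267, 0.0168]
tcp_rot: [[0.975, 0.223, 0.0], [0.223, -0.975, -0.0], [0.0, 0.0, -1.0]]
force: [0.3, -0.4, -0.9]
opening: 0.277
grasp_force: 30.0
```

Gripped (24 mm). Lift and carry to the tray.

Emit:
jog_arm:
  delta_pos:
    - [0, 0, 1.5]
    - [0, 0, 4]
    - [0, 0, 7]
    - [0, 0, 10]
    - [0, 0, 10]
  turn: [0, 0, 0, 0, 0]
  grip: [0.85, 0.85, 0.85, 0.85, 0.85]

```text
time_s: 5.52
position: [0.6206, 0.0265, 0.1204]
tcp_rot: [[0.975, 0.223, 0.007], [0.223, -0.975, -0.001], [0.007, 0.003, -1.0]]
force: [0.1, 0.2, -0.3]
opening: 0.278
grasp_force: 30.0
```

Emit:
jog_arm:
  delta_pos:
    - [-0.8, 2, 0]
    - [-2, 5.5, 0]
    - [-4, 9.5, 0]
    - [-5.5, 13.5, 0]
    - [-7, 17.5, 0]
    - [-8.5, 21.5, 0]
    - [-9.8, 25, 0]
    - [-10.3, 26.4, 0]
    - [-10.3, 26.4, 0]
    - [-10.3, 26.4, 0]
    - [-10.3, 26.4, 0]
  turn: [0, 0, 0, 0, 0, 0, 0, 0, 0, 0, 0]
  grip: [0.85, 0.85, 0.85, 0.85, 0.85, 0.85, 0.85, 0.85, 0.85, 0.85, 0.85]

```text
time_s: 6.9
position: [0.5158, 0.2895, 0.1167]
tcp_rot: [[0.975, 0.221, -0.0], [0.221, -0.975, -0.0], [-0.0, 0.0, -1.0]]
force: [0.4, 0.3, 0.4]
opening: 0.278
grasp_force: 30.0
```

Run:
```python
from rig import *
from h import *
c=capture("side");w=capture("wrist")
cv2.imwrite("pics/s2.png",np.hstack([cv2.resize(c["color"][200:380,130:330],(400,360)),cv2.resize(w["color"],(400,300))[:,:] if 0 else cv2.resize(w["color"],(400,360))]))
s=read_state();print(s["position"],s["opening"],s["grasp_force"])
```

```text
[0.51582712 0.28967612 0.11680208] 0.2797110611859887 29.99972581397742
```

View pics/s2.png

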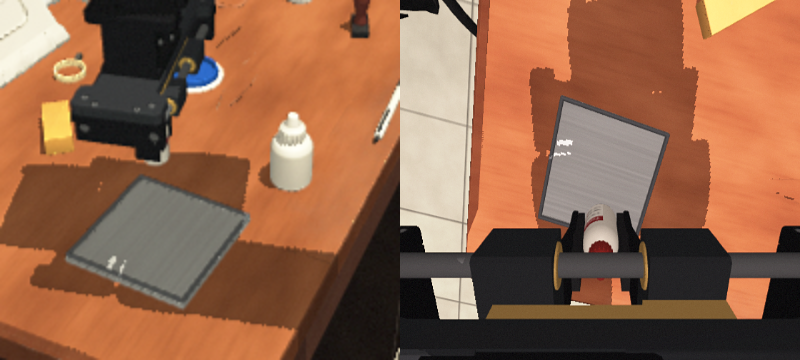

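The bottle hangs upright in the fingers above the tray, and the white bottle is clear. Lower it and release.

Emit:
jog_arm:
  delta_pos:
    - [0, 0, -2.5]
    - [0, 0, -5]
    - [0, 0, -7.5]
    - [0, 0, -9]
    - [0, 0, -9.6]
    - [0, 0, -9.9]
    - [0, 0, -9.9]
    - [0, 0, -9.9]
  turn: [0, 0, 0, 0, 0, 0, 0, 0]
  grip: [0.85, 0.85, 0.85, 0.85, 0.85, 0.85, 0.85, 0.85]

```text
time_s: 8.0
position: [0.5158, 0.2909, 0.0185]
tcp_rot: [[0.975, 0.223, 0.001], [0.223, -0.975, 0.0], [0.001, -0.0, -1.0]]
force: [-0.1, -0.3, -0.2]
opening: 0.275
grasp_force: 30.0
```

Emit:
jog_arm:
  delta_pos:
    - [0, 0, 0]
    - [0, 0, 0]
    - [0, 0, 0]
    - [0, 0, 0]
    - [0, 0, 0]
    - [0, 0, 0]
    - [0, 0, 0]
    - [0, 0, 0]
  turn: [0, 0, 0, 0, 0, 0, 0, 0]
  grip: [0.7, 0.65, 0.6, 0.5, 0.4, 0.2, 0, 0]

```text
time_s: 9.0
position: [0.5153, 0.2907, 0.0178]
tcp_rot: [[0.975, 0.223, 0.0], [0.223, -0.975, 0.0], [0.0, -0.0, -1.0]]
force: [-0.7, -0.5, 0.2]
opening: 0.856
grasp_force: 0.0
```

Emit:
jog_arm:
  delta_pos:
    - [0, 0, 1]
    - [0, 0, 4]
    - [0, 0, 8]
    - [0, 0, 12]
    - [0, 0, 16]
    - [0, 0, 18]
    - [0, 0, 18]
  turn: [0, 0, 0, 0, 0, 0, 0]
  grip: [0, 0, 0, 0, 0, 0, 0]

```text
time_s: 9.88
position: [0.5164, 0.2912, 0.2003]
tcp_rot: [[0.975, 0.223, 0.005], [0.223, -0.975, 0.002], [0.005, -0.001, -1.0]]
force: [0.3, 0.1, -0.5]
opening: 1.0
grasp_force: 0.0
```

Run:
```python
from rig import *
from h import *
c=capture("side");w=capture("wrist")
cv2.imwrite("pics/s3.png",np.hstack([cv2.resize(c["color"][200:380,130:330],(400,360)),cv2.resize(w["color"],(400,360))]))
s=read_state();print(s["position"],s["opening"],s["joint_positions"])
```

```text
[0.51470011 0.29051377 0.19756895] 1.000512280105659 [1.86167901e+01 2.93005849e+01 8.85636435e+01 2.69687953e-04
 6.21748844e+01 9.57386296e+01]
```

View pics/s3.png

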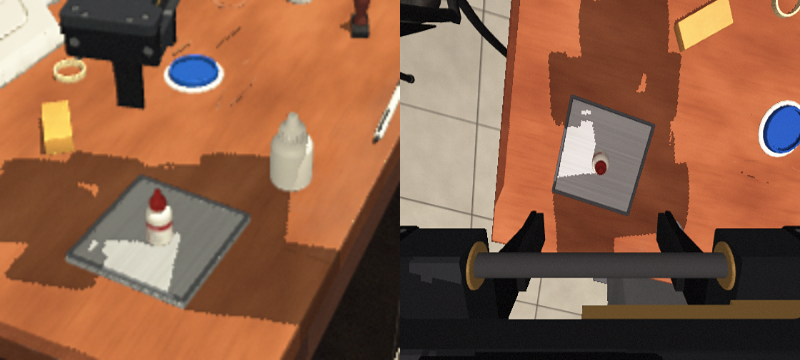

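The red bottle stands upright near the middle of the tray, so next is the blue bottle.

Emit:
jog_arm:
  delta_pos:
    - [-0.5, -3, 0]
    - [-1, -8, 0]
    - [-1.5, -13, 0]
    - [-2, -19, 0]
    - [-2.5, -25, 0]
    - [-3, -31, 0]
    - [-3.5, -37, 0]
    - [-4, -43, 0]
    - [-4.5, -49, 0]
    - [-5.2, -55, 0]
    - [-6, -60, 0]
    - [-6.8, -63.5, 0]
  turn: [2, 8, 16, 24, 32, 40, 48, 56, 64, 70, 75, 77]
  grip: [0, 0, 0, 0, 0, 0, 0, 0, 0, 0, 0, 0]

```text
time_s: 11.48
position: [0.4461, -0.3462, 0.196]
tcp_rot: [[0.003, 1.0, -0.002], [1.0, -0.003, 0.002], [0.002, -0.002, -1.0]]
force: [0.4, 0.4, 0.5]
opening: 0.998
grasp_force: 0.0
```

Emit:
jog_arm:
  delta_pos:
    - [0, 0, 0]
    - [0, 0, 0]
    - [0, 0, 0]
    - [0, 0, 0]
  turn: [0, 0, 0, 0]
  grip: [0, 0, 0, 0]

```text
time_s: 11.98
position: [0.4475, -0.3431, 0.1978]
tcp_rot: [[0.001, 1.0, -0.0], [1.0, -0.001, 0.0], [0.0, -0.0, -1.0]]
force: [0.4, -0.3, 0.4]
opening: 1.0
grasp_force: 0.0
```

Run:
```python
from rig import *
from h import *
c=capture("wrist");cv2.imwrite("pics/w4.png",c["color"]);pickle.dump(c,open("pics/w4.pkl","wb"))
s=read_state();print(s["position"],s["tcp_rot"],s["joint_positions"])
print(proj(c,(.447,-.338,.056)))
```

```text
[ 0.44757734 -0.3433131   0.19786227] [[ 7.22841844e-04  9.99999734e-01 -9.57919481e-05]
 [ 9.99999720e-01 -7.22823305e-04  1.93435505e-04]
 [ 1.93366213e-04 -9.59317446e-05 -9.99999977e-01]] [-4.88403717e+01  2.72946008e+01  9.24510721e+01  3.64171542e-03
  6.02662836e+01 -4.88007630e+01]
(np.float64(279.49592585359204), np.float64(191.41299683745717))
```

View pics/w4.png

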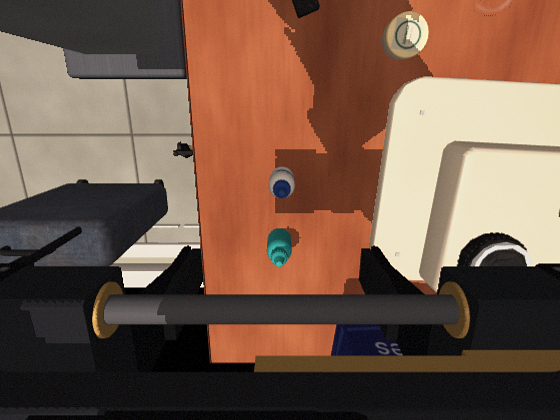

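The wrist view shows the blue bottle at (282,185) with its cap at (282,188), and the turquoise bottle below it at (279,246).

Run:
```python
from h import *
c=pickle.load(open("pics/w4.pkl","rb"))
p,st,_=blob(c,(262,160,305,212),[100,120,40],[130,255,255]);print(p,st,[plane(c,*p,z)[:2] for z in(.052,.058)])
h=cv2.cvtColor(c["color"][160:212,262:305],cv2.COLOR_BGR2HSV);m=cv2.inRange(h,np.array((0,0,60)),np.array((180,90,255)))|cv2.inRange(h,np.array((95,90,40)),np.array((130,255,255)))
cn=max(cv2.findContours(m,0,1)[0],key=cv2.contourArea);x,y,w,hh=cv2.boundingRect(cn);print(x+262,y+160,w,hh,plane(c,x+262+w/2,y+160+hh/2,.025),plane(c,x+262+w/2,y+160,0))
```

```text
[281.21030043 188.85407725] [273 180  17  18 233] [array([ 0.44865047, -0.33647229]), array([ 0.44864224, -0.33497867])]
269 167 26 32 [ 0.44951728 -0.33687869  0.025     ] [ 0.44960482 -0.32445428  0.        ]
```

Emit:
jog_arm:
  delta_pos:
    - [0.1, 0.6, -1]
    - [0.1, 0.6, -4]
    - [0.1, 0.6, -7]
    - [0.1, 0.6, -10]
    - [0.1, 0.6, -13]
    - [0.1, 0.6, -15.5]
    - [0.1, 0.6, -17]
    - [0.1, 0.6, -18]
    - [0.1, 0.6, -18]
    - [0.1, 0.6, -18]
  turn: [0, 0, 0, 0, 0, 0, 0, 0, 0, 0]
  grip: [0, 0, 0, 0, 0, 0, 0, 0, 0, 0]

```text
time_s: 13.28
position: [0.4487, -0.3387, 0.0185]
tcp_rot: [[0.002, 1.0, 0.001], [1.0, -0.002, -0.001], [-0.001, 0.001, -1.0]]
force: [-0.1, 0.0, 0.1]
opening: 0.998
grasp_force: 0.0
```

Emit:
jog_arm:
  delta_pos:
    - [0, 0, 0]
    - [0, 0, 0]
    - [0, 0, 0]
    - [0, 0, 0]
    - [0, 0, 0]
    - [0, 0, 0]
    - [0, 0, 0]
    - [0, 0, 0]
    - [0, 0, 0]
    - [0, 0, 0]
  turn: [0, 0, 0, 0, 0, 0, 0, 0, 0, 0]
  grip: [0.3, 0.4, 0.5, 0.6, 0.65, 0.7, 0.75, 0.8, 0.85, 0.85]

```text
time_s: 14.52
position: [0.4483, -0.3383, 0.0177]
tcp_rot: [[0.002, 1.0, -0.0], [1.0, -0.002, 0.0], [0.0, -0.0, -1.0]]
force: [-0.0, -0.5, -0.7]
opening: 0.306
grasp_force: 30.0
```

Emit:
jog_arm:
  delta_pos:
    - [0, 0, 1.5]
    - [0, 0, 4]
    - [0, 0, 7]
    - [0, 0, 10]
    - [0, 0, 13]
    - [0, 0, 13]
    - [0, 0, 13]
  turn: [0, 0, 0, 0, 0, 0, 0]
  grip: [0.85, 0.85, 0.85, 0.85, 0.85, 0.85, 0.85]

```text
time_s: 15.4
position: [0.4479, -0.3379, 0.1477]
tcp_rot: [[0.002, 1.0, -0.0], [1.0, -0.002, 0.0], [0.0, -0.0, -1.0]]
force: [0.5, 0.7, 0.7]
opening: 0.303
grasp_force: 30.0
```

Emit:
jog_arm:
  delta_pos:
    - [0, 2, 0]
    - [0.5, 6, 0]
    - [1.5, 10, 0]
    - [3, 14, 0]
    - [5, 18, 0]
    - [7, 22, 0]
    - [9, 26, 0]
    - [11, 29.5, 0]
    - [13, 32.5, 0]
    - [15, 35, 0]
    - [16.7, 36.5, 0]
    - [16.7, 36.5, 0]
  turn: [0, 0, 0, 0, 0, 0, 0, 0, 0, 0, 0, 0]
  grip: [0.85, 0.85, 0.85, 0.85, 0.85, 0.85, 0.85, 0.85, 0.85, 0.85, 0.85, 0.85]

```text
time_s: 16.9
position: [0.6145, 0.0289, 0.1464]
tcp_rot: [[-0.001, 1.0, -0.002], [1.0, 0.001, 0.001], [0.001, -0.002, -1.0]]
force: [-1.2, -0.5, -0.2]
opening: 0.304
grasp_force: 30.0
```

Emit:
jog_arm:
  delta_pos:
    - [0, 0, -2]
    - [0, 0, -4]
    - [0, 0, -6]
    - [0, 0, -6]
    - [0, 0, -6]
  turn: [0, 0, 0, 0, 0]
  grip: [0.85, 0.85, 0.85, 0.85, 0.85]

```text
time_s: 17.52
position: [0.6148, 0.0265, 0.088]
tcp_rot: [[0.002, 1.0, -0.001], [1.0, -0.002, 0.0], [0.0, -0.001, -1.0]]
force: [0.2, -0.3, 0.4]
opening: 0.299
grasp_force: 30.0
```

Run:
```python
from rig import *
from h import *
c=capture("side");w=capture("scene")
cv2.imwrite("pics/s5.png",np.hstack([cv2.resize(c["color"][160:270,170:290],(392,360)),cv2.resize(w["color"][140:240,225:335],(396,360))]))
s=read_state();print(s["position"],s["opening"],s["grasp_force"])
```

```text
[0.6155319  0.02652398 0.08866054] 0.3010259816856754 29.99990995042026
```

View pics/s5.png

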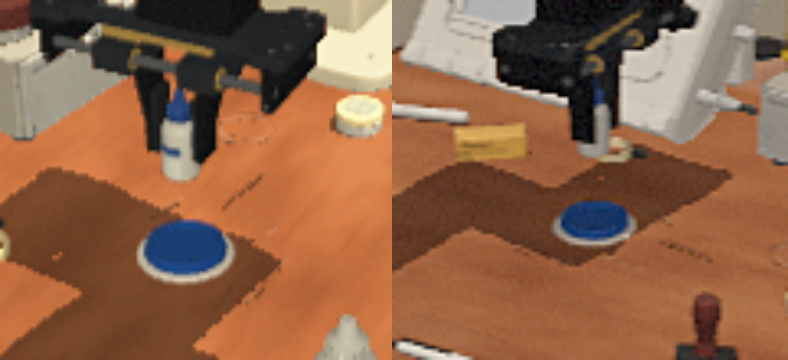

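The bottle hangs upright and the empty holder lies straight below it, in line in both views. Lower it and release.

Emit:
jog_arm:
  delta_pos:
    - [0, 0.1, -2]
    - [0, 0.1, -4]
    - [0, 0.1, -5.5]
    - [0, 0.1, -6.2]
    - [0, 0.1, -6.5]
    - [0, 0.1, -6.5]
    - [0, 0.1, -6.5]
    - [0, 0.1, -6.5]
  turn: [0, 0, 0, 0, 0, 0, 0, 0]
  grip: [0.85, 0.85, 0.85, 0.85, 0.85, 0.85, 0.85, 0.85]

```text
time_s: 18.62
position: [0.6156, 0.0277, 0.0233]
tcp_rot: [[0.002, 1.0, 0.001], [1.0, -0.002, -0.0], [-0.0, 0.001, -1.0]]
force: [0.5, 0.3, 0.2]
opening: 0.302
grasp_force: 30.0
```

Emit:
jog_arm:
  delta_pos:
    - [0, 0, 0]
    - [0, 0, 0]
    - [0, 0, 0]
    - [0, 0, 0]
    - [0, 0, 0]
    - [0, 0, 0]
    - [0, 0, 0]
    - [0, 0, 0]
    - [0, 0, 0]
  turn: [0, 0, 0, 0, 0, 0, 0, 0, 0]
  grip: [0.7, 0.65, 0.6, 0.5, 0.4, 0.2, 0, 0, 0]

```text
time_s: 19.75
position: [0.6153, 0.0277, 0.0228]
tcp_rot: [[0.002, 1.0, 0.0], [1.0, -0.002, 0.0], [0.0, 0.0, -1.0]]
force: [0.5, -0.0, 0.4]
opening: 0.947
grasp_force: 0.0
```

Emit:
jog_arm:
  delta_pos:
    - [0, 0, 1]
    - [0, 0, 4]
    - [0, 0, 8]
    - [0, 0, 12]
    - [0, 0, 16]
    - [0, 0, 18]
    - [0, 0, 18]
    - [0, 0, 18]
  turn: [0, 0, 0, 0, 0, 0, 0, 0]
  grip: [0, 0, 0, 0, 0, 0, 0, 0]

```text
time_s: 20.75
position: [0.6145, 0.0278, 0.2021]
tcp_rot: [[0.002, 1.0, -0.002], [1.0, -0.002, 0.0], [0.0, -0.002, -1.0]]
force: [-0.3, -0.3, 0.3]
opening: 0.999
grasp_force: 0.0
```

Run:
```python
from rig import *
from h import *
c=capture("side");w=capture("wrist")
cv2.imwrite("pics/s6.png",np.hstack([cv2.resize(c["color"][190:360,150:320],(360,360)),cv2.resize(w["color"],(430,360))]))
s=read_state();print(s["position"],s["opening"],s["time_s"])
```

```text
[0.61426133 0.02781325 0.20136238] 0.9979234349261689 20.85
```

View pics/s6.png

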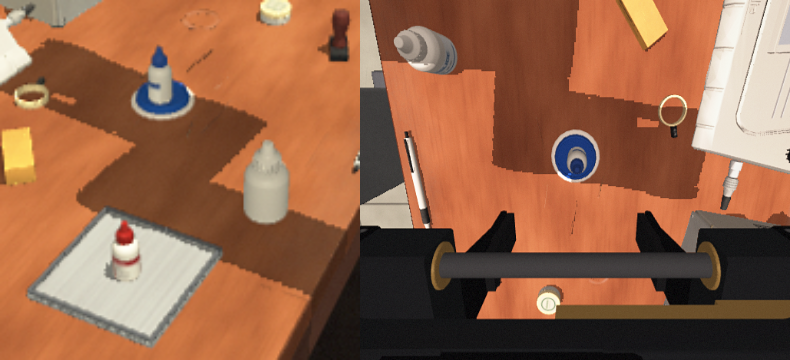

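The blue bottle stands upright in the holder well, the red bottle stands upright in the tray, and the gripper is clear.

```bash
python3 -c "
from rig import *
print(hand_in())"
```

```text
the job is handed in; nothing more can be done
None
```

The job is handed in at about 21 s on the clock: the red-capped bottle stands upright in the steel tray and the blue-capped bottle stands upright in the holder, confirmed in the last camera views; no verdict was returned.

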